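# Work a bearing tray over the sill into the sprung inspection nest

## Robot

A 7-joint arm with a two-finger parallel gripper is mounted at the origin on a cart in front of the work surface, level with it; the furniture and walls round the work are solid. World frame = base frame: x ahead of the robot, y to its left, z up, the work surface at z = 0. Lengths are in m, angles in rad, forces in N, time in s.
With the tool pointing down it reaches from about 0.4 to 0.85 m from the base axis. Payload 10.4 kg.
Tool frame: the origin (TCP) lies on the centre line of the jaws, within the pads' length; the fingertips stand 8 mm ahead of it and the grasp point (between the pads) lies 11 mm behind it (r.finger_overhang is the distance from the TCP to the fingertips, in m); z points along the fingers, y is the line along which they close (so a half turn about z gives the same grasp; the last joint's range is limited). The gripper opens to 87 mm and grips with 3 to 60 N. Pads are 19 mm wide; open, the fingers measure 117 mm over their backs; the gripper's body (75 mm by 190 mm) begins 51 mm behind the grasp point.
Start: joints at [1.09, 0.332, -0.065, 1.46, 0.022, 1.35, -0.088], TCP at [0.276, -0.561, 0.195] pointing down, gripper open.
Joint ranges: [-2.6, 2.6], [-0.5, 2.12], [-1.47, 1.34], [0.16, 2.42], [-1.27, 4.41], [0.06, 2.06], [-2.6, 2.6]. Speed limits (rad/s): [2.22, 2.22, 2.79, 2.79, 3.14, 3.14, 3.14].

## Interface

Orientations are given as a unit quaternion [x, y, z, w].
In Python, from bench import r, vision gives the robot as it stands.
- The arm moves only by the tool drive_tool, never from a script. Its argument "series" is a list of rows, each a list of 2 entries, a list of its own where there are three numbers: the shift along the world's x, y, z in cm, then the turn about the world's z in degrees. A call has exactly 10 rows; each row shifts and turns the commanded pose from where the row before left it; what a row does not reach is not made up. A row lasts 1/8 s, in which the tool goes at most 62.5 mm and 10.7 degrees, less where a joint would pass 70% of its speed; a pose out of reach is approached as far as the arm can. A call with a gripper value outside its range is refused whole. "hand" is the closure, from 0 (fully open) to 1 (shut), set as the call begins (left out, the last holds). The fingers move at their own pace and stop on an object; "newtons" is the grip in N (left out, the last holds). Time passes only in rows, so rows that do not move let the fingers close, or fill a call up. It gives the time, the measured TCP pose, the force, the opening and the grip force at its end, in the units of the state.
- r.read_state(): the state, without advancing time (a new reading comes with each control period).
- vision.camera(name): name is "side" or "top"; returns a dict with "color" (420x560x3 uint8, red, green, blue), "intrinsics" (3x3 intrinsics, pixels), "R" (3x3) and "t" (3): a world point X has camera coordinates R X + t. Camera axes: x right, y down, z forward; pixel columns grow to the right and rows downward; lengths in m; the calibration is good to about 2 mm. A picture is of the moment at which its call begins. There is no depth.
- r.close_job(): hands the job in; it is judged then, once.
The state is a dict: "time": time; "joint_positions": joint angles; "joint_vel": joint speeds; "joint_torque": joint torques, N m; "ee_pos": TCP position; "eef_rot": TCP orientation; "ft_force": force on the tool from outside, world axes, zero at the start; "torque": the same for the moment, N m; "width": finger opening in m; "grip_force": force on a finger pad.
Only numpy, scipy, OpenCV 4.12 (cv2) and the standard library are available. Lean on these libraries where they do the work, as an engineer would, in place of code of your own. Each camera call takes 0.05 s, during which the arm holds its last target. There are 200 camera calls.

## Task

Load the steel tray of bearings into the inspection nest: raise only its leading end and set it gently on the nest's sill, with the tail still standing on the bench, then push the tray from behind over the sill, under the camera hood and against the sprung pusher until the tail drops behind the sill, so that the tray lies flat on the deck and is held there by the springs. Do not ram the tray against the sill or press the pusher to the end of its travel; keep the bearings in the tray and leave the tape roll, machine knob and parts dish alone.

Things in the scene. Friction and masses are not known exactly. Their poses are not given: they have to be found in the camera images.
- nest: Inspection nest fixed to the bench. Origin on the bench under the middle of its sill; its x axis is the way in, z up. Steel deck 4 mm high behind the sill; aluminium side curbs 20 mm high and 142 mm apart, flared to about 172 mm apart at the mouth, where they begin 9 mm before the sill's middle. Rigid.
- hood_front (a point): Middle of the lower front edge of the nest's grey camera hood: 127 mm past the sill's middle, 118 mm over the bench (clear height inside, 111 mm under two lamp bars). The hood runs from there to 245 mm past the sill's middle, 164 mm wide, roof top at 121 mm, with a small camera on it up to 173 mm high. Rigid.
- sill: The threshold at the nest's mouth: round-nosed steel bar across it, 8 mm thick (x -4 to +4 mm in the nest), 152 mm long, top 14 mm over the bench and 10 mm over the deck. Origin at its middle on the bench, axes as the nest's. With its leading edge down the tray jams against it; over 30 N there counts as ramming, over 60 N when the leading end is set on top as slamming.
- sill_top (a point): Middle of the sill's round top, 14 mm over the bench. When roughly 100 to 115 mm of the tray have been pushed past it, the tray rocks forward on it by some 10 degrees, its leading end down onto the deck and its tail up: a short jolt, harmless.
- pusher (a joint): Travel in m of the sprung pusher plate at the back of the nest (face 110 mm wide, 11 to 33 mm over the bench): 0 = free, its face then 200 mm past the sill's middle; grows as the tray presses it in. Spring 6 N at 0 plus 0.8 N per mm; hard stop at 10 mm, not to be reached (keep under 9). The seated tray, tail against the sill's back, holds it 4 mm in.
- pusher_face (a point): Middle of the pusher plate's face, 22 mm over the bench; moves with it.
- tray: Open sheet-steel tray, 200 mm long (its x, the leading end at +x), 130 mm wide, 40 mm high, 3 mm walls, flat underside, about 0.65 kg with its two bearings, which lie in the leading half (centre of mass 10 to 20 mm ahead of the middle). Origin at the centre of its underside; x points to the nest at the start.
- tray_lead (a point): Middle of the bottom edge of the tray's leading end wall (outer face).
- tray_tail (a point): Middle of the bottom edge of the tray's tail end wall (outer face), 200 mm behind the leading one. The wall above it is a flat face 40 mm high to push on. Friction on what pushes it can keep the tail from dropping behind the sill: stroke or press it down there.
- lead_handle (a point): Centre of the crossbar of the leading bow handle: dark round steel bar 10 mm thick, 80 mm long across the tray, 68 mm over the tray's underside, 28 mm above the rim, 8.5 mm inside the end wall's outer face. The tray can swivel on it when pinched.
- tail_handle (a point): Centre of the crossbar of the like bow handle at the tail end.
- bearing_1: Ball bearing 47 mm across, 14 mm high, loose in the left leading compartment of the tray (60 mm by 93 mm, walls 29 to 40 mm high). Origin at the centre of its underside.
- bearing_2: The like bearing, in the right leading compartment. Origin at the centre of its underside.
- dish: Round dish of small parts, 123 mm across, 26 mm high, beyond the work; bystander. Origin under its centre.
- tape: Black roll of tape, 65 mm across, 19 mm high, lying beyond the work to the left; bystander. Origin under its centre.
- knob: Black ball-shaped machine knob, 34 mm across, 37 mm high, standing loose on the bench beyond the nest; bystander. Origin under its centre.

How it is judged:
On the way:
1. the tray's leading end rests on the sill, with the tail still on the bench (x of tray_lead in the frame of nest between 0.002 and 0.12 m and height (world z) of tray_lead above 0.01 m and height (world z) of tray_tail below 0.004 m and contact force between tray and sill above 0.3 N), for 0.2 s.
At the end, for the whole second after the job is handed in: The tray lies flat (within 1.7 degrees) on the nest's deck with its tail wall down behind the sill (tail face 2.5 to 9 mm past the sill's middle), pressing the sprung pusher in by at least 1.5 mm, at rest, with both bearings lying in it (x of tray_tail in the frame of nest between 0.0025 and 0.009 m and height (world z) of tray_tail between 0.002 and 0.0065 m and height (world z) of tray_lead below 0.0065 m and angle between tray's own z axis and vertical below 0.03 rad and angle between the x axis of tray and the x axis of nest, either way round below 0.12 rad and value of joint pusher above 0.0015 m and linear speed of tray below 0.01 m/s and z of each of bearing_1, bearing_2 in the frame of tray below 0.02 m and horizontal distance between each of bearing_1, bearing_2 and tray below 0.1 m); the robot touches nothing.
It fails at once if the tray's leading edge is rammed into the front of the sill: more than 30 N between tray and sill before that edge is over it (contact force between tray and sill above 30 N and x of tray_lead in the frame of nest below 0.002 m).
It fails at once if the leading end is dropped or slammed onto the sill: more than 60 N while it reaches less than 60 mm past it (contact force between tray and sill above 60 N and x of tray_lead in the frame of nest below 0.06 m).
It fails at once if the sprung pusher is pressed to the end of its travel (more than 9 mm in) (value of joint pusher above 0.009 m).
It fails at once if a bearing leaves the tray (distance between any of bearing_1, bearing_2 and tray above 0.115 m).
It fails at once if the tape roll, machine knob or parts dish is moved by more than 20 mm (distance of any of tape, knob, dish from where it was at the start of the episode above 0.02 m).
It also fails if it takes over 64 s, if anything falls off the work surface, if the arm or the gripper's body presses on something with over 40 N, if the wrist force passes 120 N, or if a joint passes its speed limit or range.

## Working session

There is one attempt and no reset: what is moved stays moved. The work goes in short steps, Python scripts to look and compute and a tool call to move; the robot and the scene stay as the last step left them, time stands still between calls to the robot, and variables do not carry over. Pictures are saved under pics/ and viewed, at most 10 in all, crops included, and the job is handed in when it is done.

Besides the shell and the picture viewer there is one more tool, called after ">>>" as a command line: name --argument value ..., lists and objects as JSON in quotes. drive_tool: Moves the arm, as the interface text tells. Its arguments: {"type":"object","properties":{"series":{"type":"array"},"hand":{"type":"number"},"newtons":{"type":"number"}},"required":["series"]}

```bash
mkdir -p pics; ls; python3 - <<'E'
from bench import r,vision
import cv2,numpy as np
for n in("top","side"):
    c=vision.camera(n);cv2.imwrite(f"pics/{n}0.png",cv2.resize(c["color"][:,:,::-1],(800,600),interpolation=cv2.INTER_CUBIC))
    np.savez(f"{n}.npz",K=c["intrinsics"],R=c["R"],t=c["t"]);print(n,-c["R"].T@c["t"],c["R"].round(2).tolist())
s=r.read_state();print(s["time"],s["ee_pos"],s["eef_rot"],s["ft_force"],s["width"])
E
```

```text
pics
top [0.44061483 0.08900146 1.28345571] [[-0.01, -1.0, 0.01], [-0.99, 0.01, -0.15], [0.15, -0.01, -0.99]]
side [0.33497916 0.81500433 0.85940196] [[-0.92, -0.39, -0.01], [-0.26, 0.63, -0.73], [0.29, -0.67, -0.68]]
0.1 [ 0.27603057 -0.56031683  0.19424558] [ 9.73920750e-01  2.26887592e-01 -1.77650963e-04 -6.01726592e-04] [ 0.12016854 -0.27458311 -0.44022544] 0.08720772756484856
```

View pics/top0.png

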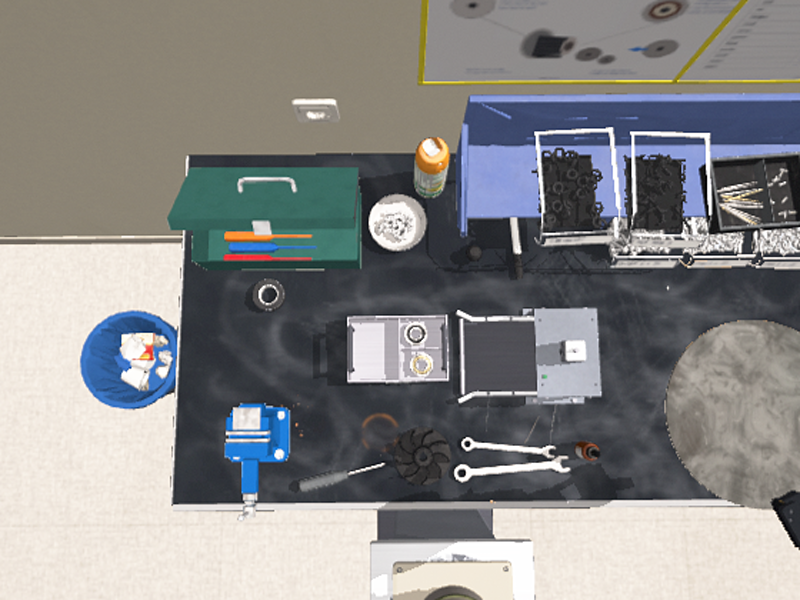

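View pics/side0.png

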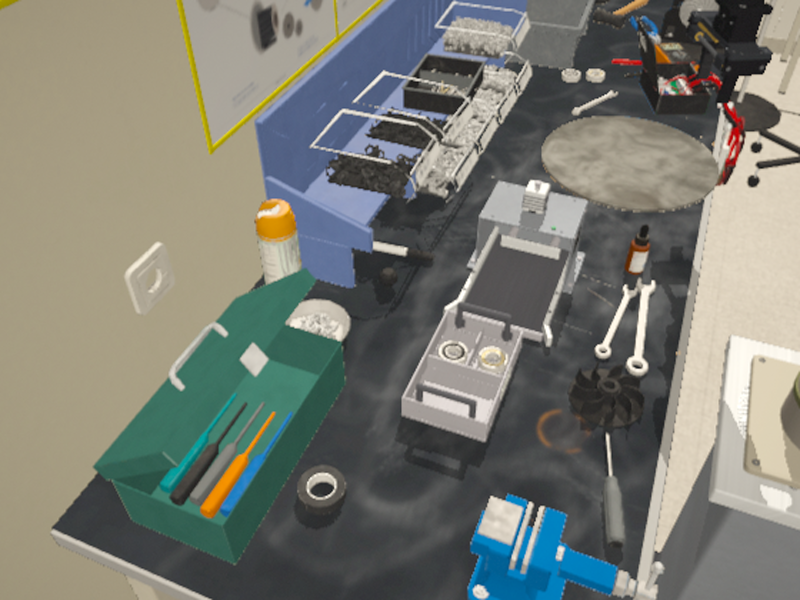

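```bash
cat > h.py <<'E'
from bench import r,vision
import cv2,numpy as np
def crop(n,u0,v0,w,h,k,name):
    c=vision.camera(n);cv2.imwrite(f"pics/{name}.png",cv2.resize(c["color"][v0:v0+h,u0:u0+w,::-1],(w*k,h*k),interpolation=cv2.INTER_CUBIC))
def ray(n,u,v,z):
    d=np.load(n+".npz");C=-d["R"].T@d["t"];e=d["R"].T@np.linalg.inv(d["K"])@[u,v,1]
    return C+e*(z-C[2])/e[2]
def proj(n,X):
    d=np.load(n+".npz");p=d["K"]@(d["R"]@np.array(X)+d["t"]);return p[:2]/p[2]
def st():
    s=r.read_state();print(round(s["time"],2),s["ee_pos"].round(4) if hasattr(s["ee_pos"],"round") else s["ee_pos"],s["ft_force"],s["width"],s["grip_force"])
E
python3 - <<'E'
from h import *
crop("top",230,205,200,90,4,"tc"); crop("side",270,190,150,125,5,"sc")
E
```

```text
(no output)
```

View pics/tc.png

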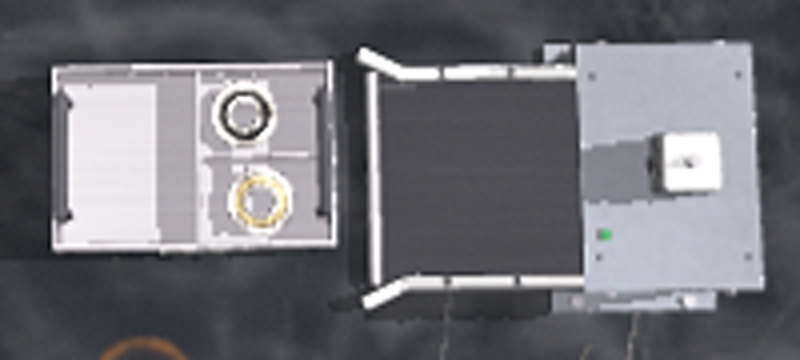

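View pics/sc.png

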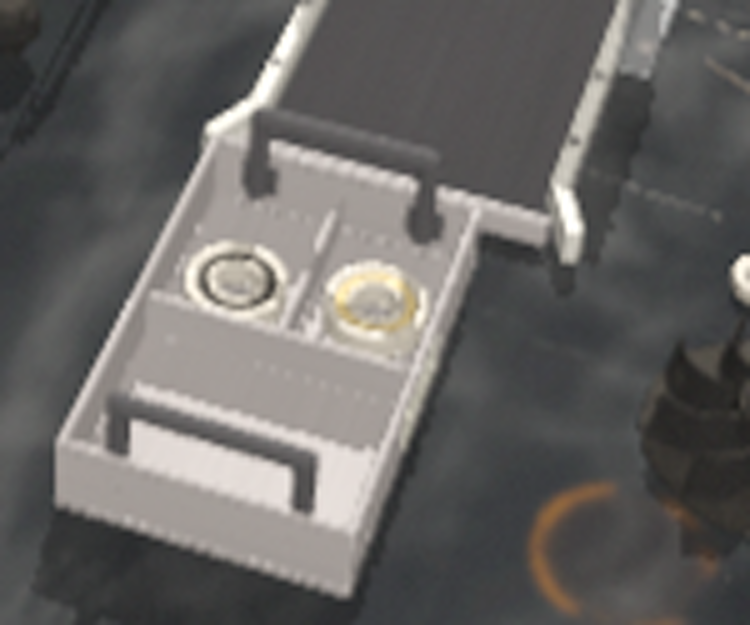

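```bash
python3 - <<'E'
from h import *
P=lambda u,v,z:ray("top",230+u/4-.4,205+v/4-.4,z).round(4)[:2]
for nm,u,v,z in [("TL",52,66,.04),("TR",333,62,.04),("BR",336,246,.04),("BL",55,250,.04),("hlA",321,90,.068),("hlB",322,215,.068),("htA",62,90,.068),("htB",64,220,.068),("sA",373,73,.014),("sB",377,283,.014),("curbU1",405,80,.02),("curbU2",575,78,.02),("curbL1",410,276,.02),("curbL2",580,277,.02),("hoodfU",577,43,.121),("hoodfL",582,290,.121),("hbU",752,42,.121),("hbL",764,287,.121),("mU",360,52,.02),("mL",368,303,.02)]:print(nm,P(u,v,z))
S=lambda u,v,z:ray("side",270+u/5-.4,190+v/5-.4,z).round(4)[:2]
for nm,u,v,z in [("TL",60,440,.04),("TR",215,135,.04),("BR",480,208,.04),("BL",355,535,.04),("bottomBL",345,598,0),("hlA",260,115,.068),("hlB",435,160,.068),("htA",110,400,.068),("htB",312,458,.068),("sB",550,215,.014)]:print("side",nm,S(u,v,z))
E
```

```text
TL [0.5872 0.2027]
TR [0.5887 0.0025]
BR [0.4587 0.0026]
BL [0.4574 0.1997]
hlA [0.5658 0.0131]
hlB [0.4795 0.0138]
htA [0.5671 0.1931]
htB [0.4774 0.1912]
sA [ 0.5835 -0.0283]
sB [ 0.4326 -0.0281]
curbU1 [ 0.5776 -0.0508]
curbU2 [ 0.5782 -0.174 ]
curbL1 [ 0.4374 -0.0511]
curbL2 [ 0.4358 -0.1722]
hoodfU [ 0.5907 -0.1552]
hoodfL [ 0.4277 -0.1523]
hbU [ 0.5905 -0.2723]
hbL [ 0.4287 -0.2717]
mU [ 0.5982 -0.0186]
mL [ 0.4187 -0.0208]
side TL [0.5901 0.2002]
side TR [0.5921 0.0033]
side BR [0.4642 0.0031]
side BL [0.4618 0.2005]
side bottomBL [0.4621 0.2027]
side hlA [0.5687 0.0109]
side hlB [0.4865 0.0092]
side htA [0.5704 0.1942]
side htB [0.4847 0.1916]
side sB [ 0.4368 -0.0306]
```

The top picture puts the tray's lead end at y≈0.002, with its centre at x≈0.523. The sill is at y≈-0.028, with the nest centre at x≈0.508. The way in is -y, so the tray has to shift about 15 mm in -x.

>>> drive_tool --series '[[[2,4.5,0.6],-2.6],[[2,4.5,0.6],-2.6],[[2,4.5,0.6],-2.6],[[2,4.5,0.6],-2.6],[[2,4.5,0.6],-2.6],[[2,4.5,0],-2.6],[[2,4.5,0],-2.6],[[2,4.5,0],-2.6],[[2,4.5,0],-2.6],[[2,4.5,0],-2.6]]' --hand 0 --newtons 40

```text
time: 1.45
ee_pos: [0.4766, -0.1092, 0.225]
eef_rot: [1.0, 0.001, 0.0, 0.0]
ft_force: [0.8, -0.2, 0.2]
width: 0.0866
grip_force: 0.0
```

>>> drive_tool --series '[[[0.8,2,0],0],[[0.8,2,0],0],[[0.8,2,-1],0],[[0.8,2,-1],0],[[0.8,2,-1.5],0],[[0.8,2.1,-2],0],[[0,0,-2.5],0],[[0,0,-2.5],0],[[0,0,0],0],[[0,0,0],0]]'

```text
time: 2.7
ee_pos: [0.5247, 0.0104, 0.121]
eef_rot: [1.0, 0.002, 0.0, 0.0]
ft_force: [-0.2, -0.2, 0.3]
width: 0.0871
grip_force: 0.0
```

```bash
python3 - <<'E'
from h import *
st();crop("side",270,150,160,150,4,"s2")
E
```

```text
2.7 [0.5247 0.0104 0.121 ] [-0.20666596 -0.23034289  0.25549816] 0.08708878406883248 0.0
```

View pics/s2.png

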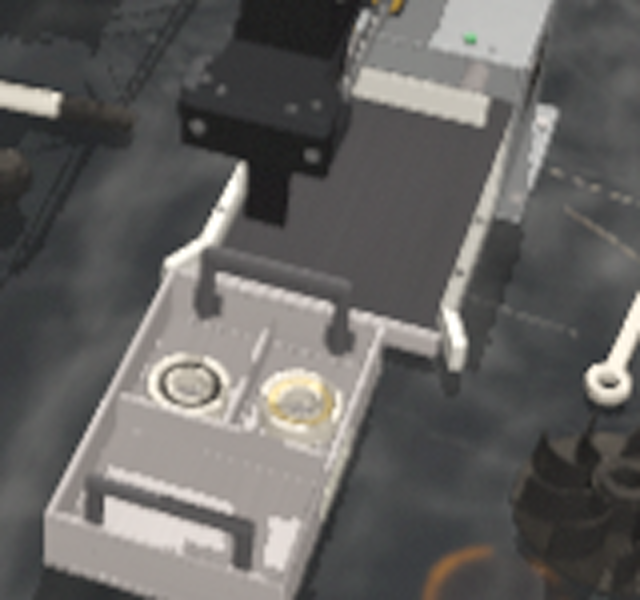

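The open gripper is above the lead handle. The near fingertip is at about (268,218) in the crop, in line with the bar centre at about (275,268). Next I lower it and close.

>>> drive_tool --series '[[[0,0,-1.5],0],[[0,0,-1.5],0],[[0,0,-1.5],0],[[0,0,-1.2],0],[[0,0,-0.7],0],[[0,0,0],0],[[0,0,0],0],[[0,0,0],0],[[0,0,0],0],[[0,0,0],0]]'

```text
time: 4.0
ee_pos: [0.5243, 0.0103, 0.0561]
eef_rot: [1.0, 0.002, 0.0, 0.0]
ft_force: [-0.2, 0.6, 0.0]
width: 0.0874
grip_force: 0.0
```

>>> drive_tool --series '[[[0,0,0],0],[[0,0,0],0],[[0,0,0],0],[[0,0,0],0],[[0,0,0],0],[[0,0,0],0],[[0,0,0],0],[[0,0,0],0],[[0,0,0],0],[[0,0,0],0]]' --hand 1 --newtons 30

```text
time: 5.25
ee_pos: [0.5243, 0.0103, 0.056]
eef_rot: [1.0, 0.002, 0.0, 0.0]
ft_force: [0.4, 0.7, 0.2]
width: 0.0016
grip_force: 0.0
```

```bash
python3 - <<'E'
from h import *
st();c=vision.camera("side")["color"][190:315,270:420];d=vision.camera("top")["color"][205:295,230:360]
a=cv2.resize(c,(480,400),interpolation=2);b=cv2.resize(d,(320,222),interpolation=2)
o=np.zeros((400,800,3),np.uint8);o[:,:480]=a;o[:222,480:]=b
cv2.imwrite("pics/m1.png",o[:,:,::-1])
E
```

```text
5.25 [0.5243 0.0103 0.056 ] [0.36785407 0.69870443 0.18240535] 0.0016211713252913212 0.0
```

View pics/m1.png

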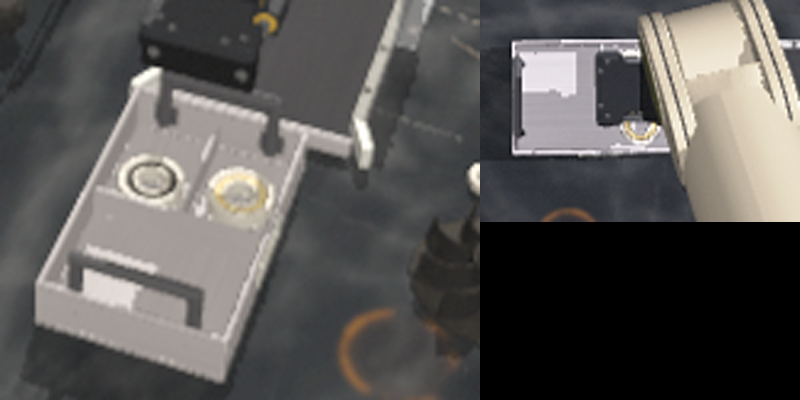

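```bash
python3 - <<'E'
from h import *
print(ray("side",270+250/3.2,190+80/3.2,.107),ray("side",270+140/3.2,190+55/3.2,.107),ray("top",230+(597-480)/2.46,205+55/2.46,.15),ray("top",230+(597-480)/2.46,205+122/2.46,.15))
for X in([.524,.0103,.048],[.524,.0103,.068],[.524,.0103,.107],[.564,.011,.068],[.484,.011,.068]):
    p=proj("side",X);print((p-[270,190])*3.2, (proj("top",X)-[230,205])*2.46+[480,0])
print(r.read_state()["joint_positions"],r.read_state()["eef_rot"])
E
```

```text
[0.50161167 0.03609114 0.107     ] [0.57880775 0.04059444 0.107     ] [0.55730051 0.10196329 0.15      ] [0.48707267 0.10231546 0.15      ]
[223.15183012 108.22548729] [678.4219634   92.58925067]
[225.29033756  88.16372319] [679.53485885  91.37943688]
[229.61211168  47.62029974] [681.81263879  88.9032927 ]
[171.29508871  74.14166467] [678.33607     55.95952821]
[279.79237027 103.76321379] [679.4950113  127.15707543]
[ 0.37820016  0.28962451 -0.55002918  1.86211344  0.17437496  1.0373755
 -1.80916679] [9.99997977e-01 2.01045098e-03 2.33419394e-05 5.12518830e-05]
```

```bash
python3 - <<'E'
from h import *
for y in(.04,.054,.069):
  for z in np.arange(.08,.2,.002):
    p=ray("side",337,204.5,z)
    if abs(p[1]-y)<.0012: print(y,p.round(3))
c=vision.camera("side")["color"][195:245,315:365]
cv2.imwrite("pics/m2.png",cv2.resize(np.clip(c.astype(float)*2.0,0,255).astype(np.uint8),(600,600),interpolation=0)[:,:,::-1]);st()
E
```

```text
0.04 [0.527 0.04  0.132]
0.054 [0.524 0.055 0.146]
0.069 [0.52 0.07 0.16]
5.4 [0.5243 0.0104 0.056 ] [-0.564638    0.49544671  0.6727251 ] 0.00034992381023926547 0.0
```

View pics/m2.png

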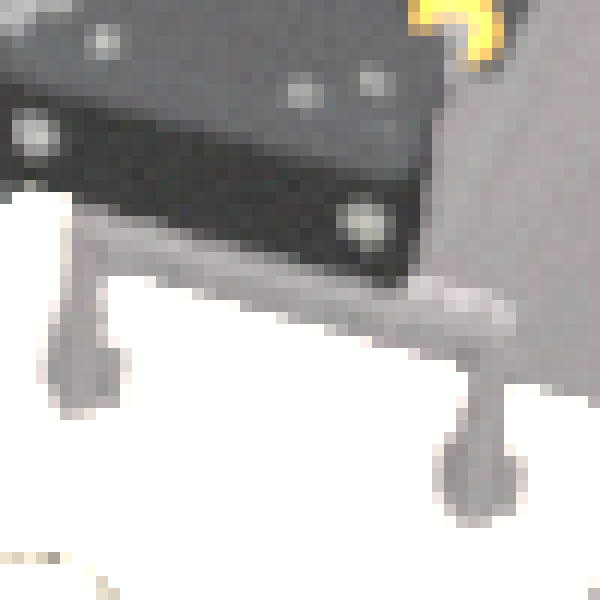

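The fingers closed above the bar. The picture shows the gripper body's lower edge at about 0.174 m, so the true tool height is about 45–50 mm more than reported. I'll reopen, go lower in steps, and look again.

>>> drive_tool --series '[[[0,0,0],0],[[0,0,0],0],[[0,0,0],0],[[0,0,0],0],[[0,0,0],0],[[0,0,0],0],[[0,0,0],0],[[0,0,0],0],[[0,0,0],0],[[0,0,0],0]]' --hand 0

```text
time: 6.65
ee_pos: [0.5242, 0.0103, 0.056]
eef_rot: [1.0, 0.002, -0.0, 0.0]
ft_force: [0.3, -0.4, -0.7]
width: 0.0856
grip_force: 0.0
```

>>> drive_tool --series '[[[0,0,-1],0],[[0,0,-1],0],[[0,0,-1],0],[[0,0,-0.5],0],[[0,0,0],0],[[0,0,0],0],[[0,0,0],0],[[0,0,0],0],[[0,0,0],0],[[0,0,0],0]]'

```text
time: 7.9
ee_pos: [0.5243, 0.0103, 0.021]
eef_rot: [1.0, 0.002, 0.0, 0.0]
ft_force: [-0.5, -0.0, -0.5]
width: 0.0868
grip_force: 0.0
```

```bash
python3 - <<'E'
from h import *
st();c=vision.camera("side")["color"][190:290,300:400]
cv2.imwrite("pics/m3.png",cv2.resize(np.clip(c.astype(float)*1.5,0,255).astype(np.uint8),(600,600),interpolation=2)[:,:,::-1])
E
```

```text
7.9 [0.5243 0.0103 0.021 ] [-0.50395715 -0.00310687 -0.52178942] 0.08679740714095883 0.0
```

View pics/m3.png

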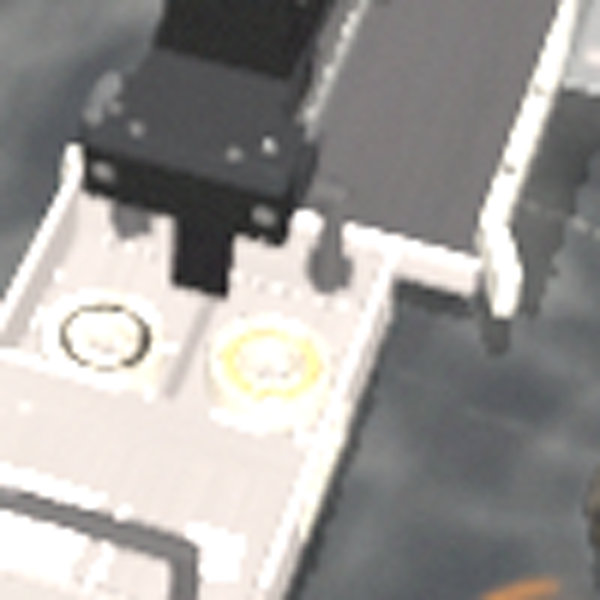

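The near fingertip is at about (200,293) in the crop and nothing is touching.

```bash
python3 - <<'E'
from h import *
for z in np.arange(.02,.1,.004): print(round(z,3),ray("side",300+200/6-.4,190+293/6-.4,z).round(4)[:2])
c=vision.camera("top");d=cv2.cvtColor(c["color"],7)
E
```

```text
0.02 [0.5306 0.0341]
0.024 [0.5297 0.0378]
0.028 [0.5288 0.0415]
0.032 [0.5278 0.0452]
0.036 [0.5269 0.0489]
0.04 [0.526  0.0527]
0.044 [0.5251 0.0564]
0.048 [0.5241 0.0601]
0.052 [0.5232 0.0638]
0.056 [0.5223 0.0676]
0.06 [0.5213 0.0713]
0.064 [0.5204 0.075 ]
0.068 [0.5195 0.0787]
0.072 [0.5185 0.0824]
0.076 [0.5176 0.0862]
0.08 [0.5167 0.0899]
0.084 [0.5157 0.0936]
0.088 [0.5148 0.0973]
0.092 [0.5139 0.101 ]
0.096 [0.5129 0.1048]
```

>>> drive_tool --series '[[[0,0,-0.3],0],[[0,0,0],0],[[0,0,0],0],[[0,0,0],0],[[0,0,0],0],[[0,0,0],0],[[0,0,0],0],[[0,0,0],0],[[0,0,0],0],[[0,0,0],0]]' --hand 1 --newtons 30

```text
time: 9.25
ee_pos: [0.5243, 0.0107, 0.018]
eef_rot: [1.0, 0.002, 0.0, -0.0]
ft_force: [0.1, 0.5, 1.2]
width: 0.0084
grip_force: 29.6
```

>>> drive_tool --series '[[[0,0.1,0.4],0],[[0,0.1,0.4],0],[[0,0.1,0.4],0],[[0,0.1,0.4],0],[[0,0.1,0.4],0],[[0,0.1,0.4],0],[[-0.5,0,0],0],[[-0.5,0,0],0],[[-0.5,0,0],0],[[0,0,0],0]]'

```text
time: 10.5
ee_pos: [0.5087, 0.0162, 0.0419]
eef_rot: [1.0, 0.002, -0.0, 0.0]
ft_force: [0.3, 0.3, -4.2]
width: 0.0088
grip_force: 30.2
```

```bash
python3 - <<'E'
from h import *
st();c=vision.camera("side")["color"][190:315,270:420];d=vision.camera("top")["color"][205:295,230:360]
a=cv2.resize(c,(480,400),interpolation=2);b=cv2.resize(d,(320,222),interpolation=2)
o=np.zeros((400,800,3),np.uint8);o[:,:480]=a;o[:222,480:]=b
cv2.imwrite("pics/m4.png",o[:,:,::-1])
E
```

```text
10.5 [0.5087 0.0162 0.0419] [ 0.28121508  0.34041222 -4.16871497] 0.008750263100230922 30.204950273036957
```

View pics/m4.png

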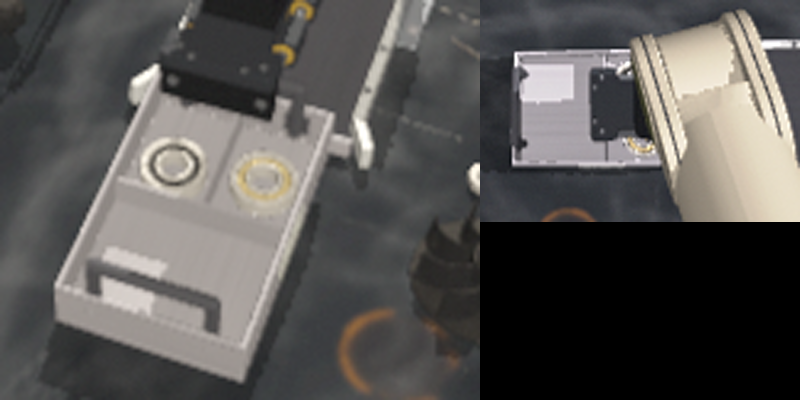

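The lead end is up with the tail on the bench, and the tray is straight and centred on the nest. Now I carry the lead end over the sill.

>>> drive_tool --series '[[[0,-0.4,0],0],[[0,-0.8,0],0],[[0,-0.9,0],0],[[0,-0.9,0],0],[[0,-0.9,0],0],[[0,-0.9,0],0],[[0,-0.9,0],0],[[0,-0.9,0],0],[[0,-0.9,0],0],[[0,0,0],0]]'

```text
time: 11.85
ee_pos: [0.5093, -0.0599, 0.042]
eef_rot: [1.0, 0.001, -0.0, 0.0]
ft_force: [-0.1, -1.0, -4.5]
width: 0.0086
grip_force: 30.1
```

>>> drive_tool --series '[[[0,0,-0.1],0],[[0,0,-0.1],0],[[0,0,-0.1],0],[[0,0,-0.1],0],[[0,0,-0.1],0],[[0,0,-0.1],0],[[0,0,-0.05],0],[[0,0,0],0],[[0,0,0],0],[[0,0,0],0]]'

```text
time: 13.1
ee_pos: [0.5093, -0.0586, 0.0355]
eef_rot: [1.0, 0.002, 0.0, 0.0]
ft_force: [-0.2, -1.9, -3.7]
width: 0.0082
grip_force: 30.1
```

```bash
python3 - <<'E'
from h import *
print(ray("top",243.4,225.7,.04),ray("top",243.4,271.7,.04))
st()
E
```

```text
[0.5740481  0.20031723 0.04      ] [0.44464945 0.19946978 0.04      ]
13.1 [ 0.5093 -0.0586  0.0355] [-0.17180464 -1.91574328 -3.7232759 ] 0.008155238475345708 30.12912780046463
```

>>> drive_tool --series '[[[0,0,-0.05],0],[[0,0,-0.05],0],[[0,0,-0.05],0],[[0,0,-0.05],0],[[0,0,0],0],[[0,0,0],0],[[0,0,0],0],[[0,0,0],0],[[0,0,0],0],[[0,0,0],0]]'

```text
time: 14.35
ee_pos: [0.5095, -0.0592, 0.0346]
eef_rot: [1.0, 0.002, 0.0, 0.001]
ft_force: [-6.0, -1.9, 12.3]
width: 0.0085
grip_force: 28.8
```

It's on the sill. I ease off slightly, release, and lift clear.

>>> drive_tool --series '[[[0,0,0.1],0],[[0,0,0.05],0],[[0,0,0],0],[[0,0,0],0],[[0,0,0],0],[[0,0,0],0],[[0,0,0],0],[[0,0,0],0],[[0,0,0],0],[[0,0,0],0]]'

```text
time: 15.6
ee_pos: [0.5093, -0.0586, 0.035]
eef_rot: [1.0, 0.002, 0.0, 0.0]
ft_force: [1.1, -0.9, -1.3]
width: 0.0088
grip_force: 30.0
```

>>> drive_tool --series '[[[0,0,0],0],[[0,0,0],0],[[0,0,0],0],[[0,0,0],0],[[0,0,0],0],[[0,0,0],0],[[0,0,0],0],[[0,0,0],0],[[0,0,0],0],[[0,0,0],0]]' --hand 0

```text
time: 16.85
ee_pos: [0.5093, -0.0587, 0.035]
eef_rot: [1.0, 0.002, 0.0, 0.0]
ft_force: [-0.4, 0.3, -0.1]
width: 0.0866
grip_force: 0.0
```

>>> drive_tool --series '[[[0,0,1],0],[[0,0,2],0],[[0,0,2],0],[[0,0.5,2],0],[[0,2,1.5],0],[[0,2.5,0],5],[[0,2.5,0],5],[[0,2.5,0],5],[[0,2.5,0],5],[[0,0,0],0]]'

```text
time: 18.1
ee_pos: [0.5089, 0.0694, 0.1198]
eef_rot: [0.984, 0.179, -0.0, -0.0]
ft_force: [0.2, -0.2, 0.6]
width: 0.087
grip_force: 0.0
```

```bash
python3 - <<'E'
from h import *
st();print(r.read_state()["joint_positions"])
E
```

```text
18.1 [0.5089 0.0694 0.1198] [ 0.16295832 -0.15173821  0.62431619] 0.08703207519188667 0.0
[ 0.36625715  0.20432178 -0.65060076  1.82065697  0.13340571  1.1608623
 -1.53855882]
```

>>> drive_tool --series '[[[0,2,0],9],[[0,2,0],9],[[0,2,0],9],[[0,2,0],9],[[0,2,0],9],[[0,2,0],9],[[0,0,0],9],[[0,0,0],7],[[0,0,0],0],[[0,0,0],0]]'

```text
time: 19.35
ee_pos: [0.5093, 0.186, 0.1198]
eef_rot: [0.707, 0.707, -0.0, 0.0]
ft_force: [-0.5, -0.5, 0.2]
width: 0.087
grip_force: 0.0
```

```bash
python3 - <<'E'
from h import *
st();s=r.read_state();print(s["joint_positions"],s["eef_rot"])
c=vision.camera("side")["color"][190:315,270:420];d=vision.camera("top")["color"][205:295,230:360]
a=cv2.resize(c,(480,400),interpolation=2);b=cv2.resize(d,(320,222),interpolation=2)
o=np.zeros((400,800,3),np.uint8);o[:,:480]=a;o[:222,480:]=b
cv2.imwrite("pics/m5.png",o[:,:,::-1])
# tail corners expected
for X in([.574,.130,.04],[.444,.130,.04]):print(proj("top",X),proj("side",X))
E
```

```text
19.35 [0.5093 0.186  0.1198] [-0.48441124 -0.48393542  0.19812286] 0.0869964035248635 0.0
[ 0.30615973  0.32367736 -0.86708989  1.74191903  0.26346385  1.19811795
 -0.63163859] [ 7.06818888e-01  7.07394553e-01 -6.96445261e-05  8.04751875e-06]
[268.13645552 225.54253101] [300.74983486 256.34774681]
[268.22110281 271.74057158] [358.82059711 273.9622832 ]
```

>>> drive_tool --series '[[[0,0,-2],0],[[0,0,-2],0],[[0,0,-2],0],[[0,0,-2],0],[[0,0,-2],0],[[0,0,-1.5],0],[[0,0,-1],0],[[0,0,-0.5],0],[[0,0,0],0],[[0,0,0],0]]'

```text
time: 20.7
ee_pos: [0.5097, 0.1865, -0.0095]
eef_rot: [0.706, 0.709, 0.0, 0.0]
ft_force: [0.0, 0.5, -0.5]
width: 0.0874
grip_force: 0.0
```

>>> drive_tool --series '[[[0,0,-0.2],0],[[0,0,-0.2],0],[[0,0,-0.2],0],[[0,0,-0.1],0],[[0,0,-0.1],0],[[0,0,-0.1],0],[[0,0,-0.1],0],[[0,0,-0.1],0],[[0,0,-0.1],0],[[0,0,-0.1],0]]'

```text
time: 21.95
ee_pos: [0.5092, 0.1864, -0.0231]
eef_rot: [0.706, 0.709, 0.0, 0.0]
ft_force: [-0.4, -0.2, 0.2]
width: 0.087
grip_force: 0.0
```

>>> drive_tool --series '[[[0,0,-0.1],0],[[0,0,-0.1],0],[[0,0,-0.1],0],[[0,0,-0.1],0],[[0,0,-0.1],0],[[0,0,-0.1],0],[[0,0,0],0],[[0,0,0],0],[[0,0,0],0],[[0,0,0],0]]'

```text
time: 23.2
ee_pos: [0.5094, 0.1863, -0.0272]
eef_rot: [0.706, 0.709, -0.0, 0.001]
ft_force: [-10.2, -5.1, 27.0]
width: 0.087
grip_force: 13.3
```

>>> drive_tool --series '[[[0,0,0.5],0],[[0,0,1.5],0],[[0,0,1.5],0],[[0,-0.5,0],0],[[0,-0.6,0],0],[[0,-0.6,0],0],[[0,-0.6,0],0],[[0,-0.5,0],0],[[0,-0.5,0],0],[[0,-0.5,0],0]]'

```text
time: 24.45
ee_pos: [0.5093, 0.1481, 0.006]
eef_rot: [0.706, 0.709, 0.0, 0.0]
ft_force: [-0.1, 0.5, 0.3]
width: 0.0871
grip_force: 0.0
```

>>> drive_tool --series '[[[0,-0.3,0],0],[[0,-0.3,0],0],[[0,-0.3,0],0],[[0,-0.3,0],0],[[0,-0.3,0],0],[[0,-0.3,0],0],[[0,-0.3,0],0],[[0,-0.3,0],0],[[0,-0.3,0],0],[[0,-0.3,0],0]]'

```text
time: 25.7
ee_pos: [0.5093, 0.1182, 0.006]
eef_rot: [0.706, 0.709, 0.0, -0.0]
ft_force: [0.3, 4.4, 0.2]
width: 0.087
grip_force: 2.1
```

```bash
python3 - <<'E'
from h import *
st();s=r.read_state();print(s["eef_rot"])
d=vision.camera("side")["color"][150:300,260:410]
c=vision.camera("top")["color"][205:295,230:350]
o=np.zeros((600,800,3),np.uint8);o[:450,:450]=cv2.resize(d,(450,450),interpolation=2);o[:262,450:]=cv2.resize(c,(350,262),interpolation=2)
cv2.imwrite("pics/m6.png",o[:,:,::-1])
E
```

```text
25.7 [0.5093 0.1182 0.006 ] [0.34568447 4.38635042 0.22821762] 0.08700137401405847 2.1021893637953326
[ 7.05689374e-01  7.08521347e-01  8.66445379e-05 -6.97522898e-07]
```

>>> drive_tool --series '[[[0,-0.3,0],0],[[0,-0.3,0],0],[[0,-0.3,0],0],[[0,-0.3,0],0],[[0,-0.3,0],0],[[0,-0.3,0],0],[[0,-0.3,0],0],[[0,-0.3,0],0],[[0,-0.3,0],0],[[0,-0.3,0],0]]'

```text
time: 27.05
ee_pos: [0.5094, 0.0886, 0.0062]
eef_rot: [0.706, 0.709, 0.0, -0.0]
ft_force: [-0.8, 5.9, 3.2]
width: 0.087
grip_force: 3.1
```

>>> drive_tool --series '[[[0,-0.2,0],0],[[0,-0.2,0],0],[[0,-0.2,0],0],[[0,-0.2,0],0],[[0,-0.2,0],0],[[0,-0.2,0],0],[[0,-0.2,0],0],[[0,-0.2,0],0],[[0,-0.2,0],0],[[0,-0.2,0],0]]'

```text
time: 28.3
ee_pos: [0.5098, 0.0695, 0.0066]
eef_rot: [0.705, 0.709, 0.001, -0.0]
ft_force: [-0.0, 9.1, 5.4]
width: 0.0872
grip_force: 4.2
```

>>> drive_tool --series '[[[0,-0.1,0.1],0],[[0,-0.1,0.1],0],[[0,-0.1,0.05],0],[[0,-0.1,0],0],[[0,-0.1,0],0],[[0,-0.1,0],0],[[0,-0.1,0],0],[[0,-0.1,0],0],[[0,-0.1,0],0],[[0,0,0],0]]'

```text
time: 29.55
ee_pos: [0.51, 0.0608, 0.0093]
eef_rot: [0.705, 0.709, 0.001, 0.0]
ft_force: [-1.2, 8.5, 6.2]
width: 0.0872
grip_force: 4.4
```

```bash
python3 - <<'E'
from h import *
st()
d=vision.camera("side")["color"][170:295,290:440]
cv2.imwrite("pics/m7.png",cv2.resize(d,(750,625)[:2] if 0 else (720,600),interpolation=2)[:,:,::-1])
E
```

```text
29.55 [0.51   0.0608 0.0093] [-1.15085552  8.52881158  6.19224557] 0.08716656821220843 4.408593422267586
```

```bash
python3 - <<'E'
from h import *
g=cv2.cvtColor(vision.camera("side")["color"],7)
for x in(.48,.52):
  print(x,[(int(z*1000),int(g[tuple(int(round(q)) for q in proj("side",[x,.050,z])[::-1])])) for z in np.arange(-.03,.075,.004)])
E
```

```text
0.48 [(-30, 70), (-26, 68), (-22, 64), (-18, 61), (-13, 59), (-9, 56), (-5, 56), (-1, 54), (2, 55), (6, 56), (10, 121), (13, 153), (18, 154), (22, 149), (26, 151), (30, 152), (34, 153), (38, 154), (42, 152), (46, 196), (50, 215), (54, 211), (57, 212), (62, 213), (66, 214), (70, 192), (74, 108)]
0.52 [(-30, 53), (-26, 54), (-22, 52), (-18, 53), (-13, 55), (-9, 55), (-5, 57), (-1, 56), (2, 59), (6, 57), (10, 125), (13, 155), (18, 151), (22, 152), (26, 152), (30, 152), (34, 152), (38, 153), (42, 151), (46, 162), (50, 215), (54, 213), (57, 212), (62, 213), (66, 212), (70, 183), (74, 88)]
```

>>> drive_tool --series '[[[0,0.3,0],0],[[0,0.4,0],0],[[0,0,0],0],[[0,0,0],0],[[0,0,0],0],[[0,0,0],0],[[0,-0.3,-0.2],0],[[0,-0.2,0],0],[[0,-0.2,0],0],[[0,-0.2,0],0]]'

```text
time: 30.9
ee_pos: [0.5093, 0.0572, 0.0065]
eef_rot: [0.706, 0.709, 0.0, 0.0]
ft_force: [0.6, 0.6, 0.3]
width: 0.087
grip_force: 0.0
```

```bash
cat >>h.py <<'E'
def prof(y,xs=(.48,.52)):
  g=cv2.cvtColor(vision.camera("side")["color"],7)
  for x in xs:
    print(x,[(int(round(z*1000)),int(g[tuple(int(round(q)) for q in proj("side",[x,y,z])[::-1])])) for z in np.arange(-.01,.085,.003)])
  st()
E
python3 - <<'E'
from h import *
prof(.05)
E
```

```text
0.48 [(-10, 55), (-7, 55), (-4, 56), (-1, 56), (2, 56), (5, 56), (8, 57), (11, 59), (14, 59), (17, 62), (20, 64), (23, 78), (26, 78), (29, 141), (32, 154), (35, 160), (38, 160), (41, 158), (44, 161), (47, 162), (50, 161), (53, 162), (56, 162), (59, 163), (62, 162), (65, 162), (68, 162), (71, 169), (74, 208), (77, 184), (80, 109), (83, 111)]
0.52 [(-10, 56), (-7, 56), (-4, 56), (-1, 57), (2, 58), (5, 58), (8, 58), (11, 59), (14, 59), (17, 59), (20, 59), (23, 59), (26, 103), (29, 152), (32, 162), (35, 160), (38, 159), (41, 160), (44, 161), (47, 161), (50, 160), (53, 161), (56, 161), (59, 162), (62, 162), (65, 162), (68, 163), (71, 180), (74, 199), (77, 176), (80, 107), (83, 111)]
30.95 [0.5093 0.0569 0.0065] [0.31180802 0.34208312 0.72117091] 0.08680918452105087 0.0
```

The tray rocked freely: the tail is now about 19 mm up and nose-down. I keep pushing.

>>> drive_tool --series '[[[0,-0.3,-0.2],0],[[0,-0.3,-0.2],0],[[0,-0.3,0],0],[[0,-0.3,0],0],[[0,-0.3,0],0],[[0,-0.3,0],0],[[0,-0.3,0],0],[[0,-0.3,0],0],[[0,-0.3,0],0],[[0,-0.3,0],0]]'

```text
time: 32.2
ee_pos: [0.5093, 0.0272, 0.0025]
eef_rot: [0.706, 0.709, 0.0, 0.0]
ft_force: [-0.2, 3.4, -1.3]
width: 0.0871
grip_force: 1.1
```

```bash
python3 - <<'E'
from h import *
prof(.02)
E
```

```text
0.48 [(-10, 66), (-7, 66), (-4, 65), (-1, 65), (2, 66), (5, 64), (8, 64), (11, 61), (14, 61), (17, 69), (20, 126), (23, 166), (26, 166), (29, 168), (32, 159), (35, 158), (38, 159), (41, 161), (44, 160), (47, 161), (50, 162), (53, 162), (56, 162), (59, 161), (62, 168), (65, 201), (68, 201), (71, 225), (74, 203), (77, 121), (80, 111), (83, 108)]
0.52 [(-10, 64), (-7, 64), (-4, 62), (-1, 63), (2, 62), (5, 61), (8, 63), (11, 64), (14, 65), (17, 65), (20, 82), (23, 131), (26, 162), (29, 159), (32, 159), (35, 160), (38, 160), (41, 161), (44, 160), (47, 160), (50, 161), (53, 161), (56, 162), (59, 162), (62, 164), (65, 188), (68, 215), (71, 218), (74, 180), (77, 107), (80, 110), (83, 107)]
32.25 [0.5093 0.0266 0.0024] [-0.57197501  2.75697649 -2.29516441] 0.08700991286232833 1.2364059138963057
```

>>> drive_tool --series '[[[0,-0.3,0],0],[[0,-0.3,0],0],[[0,-0.3,0],0],[[0,-0.3,0],0],[[0,-0.3,0],0],[[0,-0.3,0],0],[[0,-0.3,0],0],[[0,-0.3,0],0],[[0,-0.3,0],0],[[0,-0.3,0],0]]'

```text
time: 33.5
ee_pos: [0.5092, -0.0028, 0.0025]
eef_rot: [0.706, 0.709, 0.0, 0.0]
ft_force: [-0.5, 2.6, -1.5]
width: 0.0872
grip_force: 1.2
```

>>> drive_tool --series '[[[0,-0.2,0],0],[[0,-0.2,0],0],[[0,-0.2,0],0],[[0,-0.1,0],0],[[0,-0.1,0],0],[[0,-0.1,0],0],[[0,-0.1,0],0],[[0,0,0],0],[[0,0,0],0],[[0,0,0],0]]'

```text
time: 34.75
ee_pos: [0.5093, -0.0128, 0.0025]
eef_rot: [0.706, 0.708, -0.0, 0.0]
ft_force: [-0.2, 1.6, -1.5]
width: 0.087
grip_force: 0.6
```

```bash
python3 - <<'E'
from h import *
prof(-.025)
E
```

```text
0.48 [(-10, 63), (-7, 60), (-4, 60), (-1, 106), (2, 155), (5, 159), (8, 163), (11, 169), (14, 164), (17, 157), (20, 160), (23, 160), (26, 158), (29, 157), (32, 160), (35, 161), (38, 160), (41, 161), (44, 161), (47, 161), (50, 161), (53, 165), (56, 190), (59, 191), (62, 191), (65, 158), (68, 157), (71, 138), (74, 104), (77, 109), (80, 110), (83, 121)]
0.52 [(-10, 52), (-7, 47), (-4, 64), (-1, 125), (2, 158), (5, 159), (8, 167), (11, 167), (14, 168), (17, 174), (20, 175), (23, 159), (26, 159), (29, 159), (32, 160), (35, 159), (38, 160), (41, 160), (44, 161), (47, 161), (50, 161), (53, 161), (56, 170), (59, 176), (62, 167), (65, 158), (68, 145), (71, 116), (74, 109), (77, 110), (80, 119), (83, 122)]
34.8 [ 0.5093 -0.0128  0.0025] [-0.29101286  1.27100713 -0.98977919] 0.08714236901643957 0.5663710366934538
```

>>> drive_tool --series '[[[0,-0.1,0],0],[[0,-0.1,0],0],[[0,-0.1,0],0],[[0,-0.1,0],0],[[0,-0.1,0],0],[[0,-0.1,0],0],[[0,0,0],0],[[0,0,0],0],[[0,0,0],0],[[0,0,0],0]]'

```text
time: 36.05
ee_pos: [0.5093, -0.0167, 0.0024]
eef_rot: [0.705, 0.709, 0.001, -0.001]
ft_force: [0.2, 9.5, -2.4]
width: 0.0872
grip_force: 4.2
```

>>> drive_tool --series '[[[0,-0.05,0],0],[[0,-0.05,0],0],[[0,-0.05,0],0],[[0,-0.05,0],0],[[0,-0.05,0],0],[[0,-0.05,0],0],[[0,-0.05,0],0],[[0,-0.05,0],0],[[0,0,0],0],[[0,0,0],0]]'

```text
time: 37.3
ee_pos: [0.5092, -0.0198, 0.0024]
eef_rot: [0.705, 0.709, 0.001, -0.001]
ft_force: [0.8, 10.9, -2.4]
width: 0.0872
grip_force: 5.7
```

```bash
python3 - <<'E'
from h import *
prof(-.025)
E
```

```text
0.48 [(-10, 62), (-7, 61), (-4, 61), (-1, 103), (2, 156), (5, 159), (8, 163), (11, 172), (14, 177), (17, 157), (20, 142), (23, 142), (26, 158), (29, 160), (32, 157), (35, 158), (38, 160), (41, 161), (44, 161), (47, 162), (50, 162), (53, 162), (56, 163), (59, 166), (62, 166), (65, 189), (68, 179), (71, 158), (74, 158), (77, 142), (80, 108), (83, 110)]
0.52 [(-10, 54), (-7, 49), (-4, 64), (-1, 125), (2, 158), (5, 157), (8, 167), (11, 167), (14, 173), (17, 150), (20, 137), (23, 168), (26, 171), (29, 159), (32, 158), (35, 159), (38, 160), (41, 160), (44, 159), (47, 160), (50, 161), (53, 161), (56, 162), (59, 160), (62, 170), (65, 189), (68, 159), (71, 158), (74, 149), (77, 126), (80, 108), (83, 110)]
37.35 [ 0.5092 -0.0198  0.0024] [ 0.21150352 12.46812653 -2.91417849] 0.08746473883942577 5.695817023515701
```

>>> drive_tool --series '[[[0,-0.05,0],0],[[0,-0.05,0],0],[[0,-0.05,0],0],[[0,-0.05,0],0],[[0,0,-0.1],0],[[0,0,-0.1],0],[[0,0,-0.1],0],[[0,0,-0.1],0],[[0,0,0],0],[[0,0,0],0]]'

```text
time: 38.6
ee_pos: [0.5092, -0.021, -0.0015]
eef_rot: [0.705, 0.709, 0.002, -0.001]
ft_force: [0.1, 13.6, -2.9]
width: 0.0869
grip_force: 7.0
```

```bash
python3 - <<'E'
from h import *
prof(-.025)
E
```

```text
0.48 [(-10, 61), (-7, 59), (-4, 59), (-1, 104), (2, 156), (5, 160), (8, 163), (11, 172), (14, 177), (17, 161), (20, 151), (23, 151), (26, 158), (29, 157), (32, 157), (35, 160), (38, 160), (41, 159), (44, 160), (47, 160), (50, 161), (53, 161), (56, 167), (59, 191), (62, 191), (65, 191), (68, 159), (71, 159), (74, 148), (77, 118), (80, 109), (83, 110)]
0.52 [(-10, 51), (-7, 48), (-4, 63), (-1, 124), (2, 158), (5, 158), (8, 168), (11, 168), (14, 173), (17, 161), (20, 164), (23, 171), (26, 158), (29, 158), (32, 158), (35, 159), (38, 159), (41, 159), (44, 159), (47, 160), (50, 159), (53, 160), (56, 158), (59, 167), (62, 177), (65, 159), (68, 158), (71, 158), (74, 141), (77, 108), (80, 110), (83, 107)]
38.65 [ 0.5092 -0.021  -0.0016] [-0.02949848 13.52195253 -1.3481725 ] 0.08699396246923786 6.972680613398552
```

>>> drive_tool --series '[[[0,-0.05,0],0],[[0,0,-0.1],0],[[0,0,-0.1],0],[[0,0,-0.1],0],[[0,0,-0.1],0],[[0,0,-0.1],0],[[0,0,-0.1],0],[[0,0,0],0],[[0,0,0],0],[[0,0,0],0]]'

```text
time: 39.9
ee_pos: [0.5091, -0.0213, -0.0075]
eef_rot: [0.705, 0.709, 0.002, -0.001]
ft_force: [-0.0, 15.5, -1.8]
width: 0.0872
grip_force: 7.4
```

```bash
python3 - <<'E'
from h import *
prof(-.025)
E
```

```text
0.48 [(-10, 62), (-7, 60), (-4, 60), (-1, 104), (2, 155), (5, 159), (8, 163), (11, 172), (14, 176), (17, 167), (20, 154), (23, 154), (26, 155), (29, 157), (32, 158), (35, 159), (38, 159), (41, 160), (44, 160), (47, 161), (50, 165), (53, 187), (56, 188), (59, 161), (62, 161), (65, 161), (68, 153), (71, 128), (74, 109), (77, 112), (80, 97), (83, 87)]
0.52 [(-10, 52), (-7, 48), (-4, 64), (-1, 125), (2, 158), (5, 158), (8, 168), (11, 168), (14, 173), (17, 161), (20, 152), (23, 157), (26, 157), (29, 158), (32, 158), (35, 157), (38, 159), (41, 159), (44, 160), (47, 159), (50, 157), (53, 166), (56, 177), (59, 170), (62, 159), (65, 161), (68, 140), (71, 104), (74, 110), (77, 109), (80, 100), (83, 88)]
39.95 [ 0.5092 -0.0214 -0.0075] [ 0.1715118  13.35072378 -1.19751438] 0.08677860174119811 7.363817822188139
```

>>> drive_tool --series '[[[0,0,-0.1],0],[[0,0,-0.1],0],[[0,0,0],0],[[0,0.1,0],0],[[0,0.1,0],0],[[0,0.2,0],0],[[0,0.4,0],0],[[0,0.8,0],0],[[0,1,0],0],[[0,1.5,0],0]]'

```text
time: 41.2
ee_pos: [0.5092, 0.0164, -0.0096]
eef_rot: [0.706, 0.708, -0.0, 0.0]
ft_force: [0.3, -0.2, -0.0]
width: 0.0873
grip_force: 0.0
```

>>> drive_tool --series '[[[0,2,0.5],0],[[0,2,2],0],[[0,2,2],0],[[0,2,2],0],[[0,2,2],0],[[0,2,2],0],[[0,2,2],0],[[0,2,2],0],[[0,0,0],0],[[0,0,0],0]]'

```text
time: 42.45
ee_pos: [0.5089, 0.1753, 0.1347]
eef_rot: [0.706, 0.709, -0.001, 0.0]
ft_force: [-0.7, -0.9, 0.3]
width: 0.087
grip_force: 0.0
```

```bash
python3 - <<'E'
from h import *
prof(-.025)
d=vision.camera("side")["color"][130:250,310:430];c=vision.camera("top")["color"][205:295,310:430]
o=np.zeros((400,800,3),np.uint8);o[:,:400]=cv2.resize(d,(400,400),interpolation=2);o[:300,400:]=cv2.resize(c,(400,300),interpolation=2)
cv2.imwrite("pics/end.png",o[:,:,::-1])
for X in([.508,-.0335,.004],[.508,-.0335,.044],[.573,-.0335,.044],[.443,-.0335,.044]):print((proj("side",X)-[310,130])*400/120,(proj("top",X)-[310,205])*400/120+[400,0])
E
```

```text
0.48 [(-10, 60), (-7, 57), (-4, 57), (-1, 53), (2, 54), (5, 54), (8, 54), (11, 56), (14, 55), (17, 59), (20, 60), (23, 60), (26, 54), (29, 55), (32, 54), (35, 51), (38, 49), (41, 49), (44, 51), (47, 81), (50, 99), (53, 100), (56, 100), (59, 100), (62, 100), (65, 101), (68, 102), (71, 102), (74, 101), (77, 101), (80, 100), (83, 102)]
0.52 [(-10, 51), (-7, 49), (-4, 63), (-1, 124), (2, 157), (5, 157), (8, 128), (11, 128), (14, 103), (17, 111), (20, 108), (23, 108), (26, 137), (29, 159), (32, 158), (35, 158), (38, 159), (41, 159), (44, 159), (47, 140), (50, 87), (53, 56), (56, 54), (59, 59), (62, 52), (65, 33), (68, 33), (71, 31), (74, 34), (77, 32), (80, 33), (83, 31)]
42.5 [0.5088 0.1749 0.1345] [ 0.44324646  0.06965357 -0.37894164] 0.08700527859943032 0.0
[134.12795795 322.25731262] [449.55597126 146.89628105]
[139.24084868 282.14627763] [454.03395336 144.36081612]
[ 51.46293865 258.50715993] [452.39322771  67.7900083 ]
[229.85845626 306.55014292] [455.70053281 222.13819196]
```

View pics/end.png

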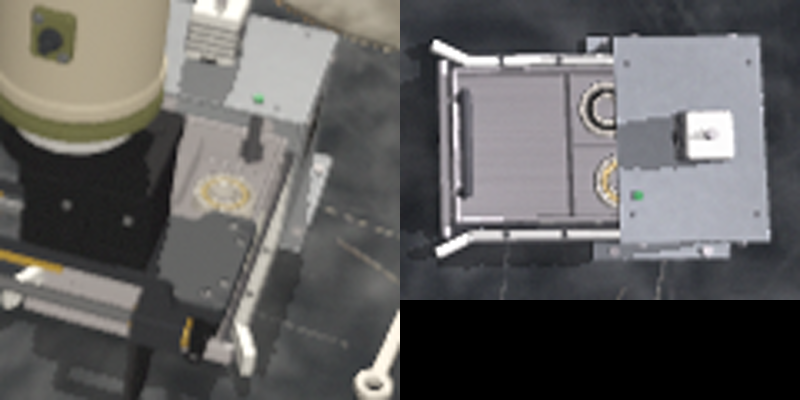

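The tray lies between the curbs with its tail rim at about x=456 in the top crop, just past the sill line at about 445. Both bearings are in it. I'll move the arm out of view and check the tail height before handing in.

>>> drive_tool --series '[[[0,1,2],0],[[0,2,3],0],[[0,2,3],0],[[0,2,3],0],[[0,2,3],0],[[0,2,3],0],[[0,2,2],0],[[0,0,0],0],[[0,0,0],0],[[0,0,0],0]]'

```text
time: 43.85
ee_pos: [0.5095, 0.3044, 0.3244]
eef_rot: [0.706, 0.708, -0.001, 0.0]
ft_force: [1.0, 0.0, 0.2]
width: 0.0868
grip_force: 0.0
```

```bash
python3 - <<'E'
from h import *
prof(-.0335,(.46,.48,.52,.55))
g=cv2.cvtColor(vision.camera("top")["color"],7)
for x in(.46,.55):
  print(x,[(round(y*1000),int(cv2.getRectSubPix(g,(1,1),tuple(map(float,proj("top",[x,y,.044]))))[0,0])) for y in np.arange(-.016,-.05,-.0015)])
E
```

```text
0.46 [(-10, 127), (-7, 160), (-4, 160), (-1, 160), (2, 167), (5, 173), (8, 163), (11, 154), (14, 156), (17, 157), (20, 158), (23, 158), (26, 158), (29, 158), (32, 159), (35, 160), (38, 160), (41, 165), (44, 191), (47, 192), (50, 161), (53, 161), (56, 162), (59, 160), (62, 161), (65, 161), (68, 161), (71, 160), (74, 159), (77, 159), (80, 159), (83, 158)]
0.48 [(-10, 123), (-7, 155), (-4, 159), (-1, 164), (2, 172), (5, 174), (8, 167), (11, 156), (14, 155), (17, 156), (20, 158), (23, 159), (26, 159), (29, 159), (32, 160), (35, 160), (38, 160), (41, 157), (44, 180), (47, 186), (50, 159), (53, 159), (56, 159), (59, 160), (62, 161), (65, 159), (68, 151), (71, 120), (74, 88), (77, 94), (80, 111), (83, 139)]
0.52 [(-10, 140), (-7, 140), (-4, 157), (-1, 159), (2, 168), (5, 173), (8, 161), (11, 155), (14, 157), (17, 158), (20, 158), (23, 159), (26, 158), (29, 159), (32, 157), (35, 159), (38, 157), (41, 165), (44, 188), (47, 186), (50, 160), (53, 160), (56, 161), (59, 159), (62, 159), (65, 159), (68, 159), (71, 136), (74, 87), (77, 91), (80, 104), (83, 117)]
0.55 [(-10, 129), (-7, 159), (-4, 16
[... 229 characters left out ...]
0), (68, 42), (71, 43), (74, 35), (77, 37), (80, 34), (83, 39)]
43.9 [0.5095 0.3046 0.3246] [ 0.78901152 -0.30453597 -0.72912911] 0.08713659055542065 0.0
0.46 [(-16, 38), (-18, 35), (-19, 62), (-21, 100), (-22, 127), (-24, 152), (-25, 147), (-27, 138), (-28, 107), (-30, 87), (-31, 99), (-33, 132), (-34, 192), (-36, 203), (-37, 171), (-39, 157), (-40, 152), (-42, 154), (-43, 157), (-45, 158), (-46, 158), (-48, 157), (-49, 157)]
0.55 [(-16, 39), (-18, 46), (-19, 62), (-21, 90), (-22, 127), (-24, 142), (-25, 146), (-27, 126), (-28, 100), (-30, 96), (-31, 95), (-33, 119), (-34, 135), (-36, 94), (-37, 61), (-39, 56), (-40, 60), (-42, 77), (-43, 91), (-45, 100), (-46, 112), (-48, 126), (-49, 137)]
```

Side view: the rim's outer edge is at z≈43 mm across the tray, which matches a seated 44 mm (54 mm if it were still on the sill). Top view: the tail face is at y≈-0.033, about 4.5 mm past the sill's middle. It's seated, so I hand in.

```bash
python3 -c "
from bench import r
print(r.close_job())"
```

```text
the job is handed in; nothing more can be done
None
```

I loaded the tray into the nest and handed the job in at about 44 s: it measured flat, with the tail about 4.5 mm past the sill's middle, held by the pusher, and both bearings inside; the hand-in returned no verdict.

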